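Wipe the desoldered scrap off a rework hot plate

TASK

The rework plate is cold and littered with snapped-off board strips, pulled chips and a heatsink. Take the scraper from its stand and, starting at the end of the plate away from the red scrap tray, wipe the whole plate to its other end with the scraper's rubber lip resting on it with light, steady pressure (never bearing down hard), until all five pieces have dropped into the red tray. Do not push the pieces with your fingers, leave the other things on the bench where they are, and put the scraper back upright in its stand.

Things in the scene. Friction and masses are not known exactly. Their poses are not given: they have to be found in the camera images.
- hotplate: Rework hot plate: grey steel housing, black control panel on its front (-x), fixed; yaw within 0.2 rad of 0. Origin on the bench under its centre, x towards the back, y along its length, z up. Dark board-holder rails along y at the front and back of the plate on top: inner faces at x = -80 and +80 mm, tops at z = 74 mm. Both ends (+y, -y) are open.
- heat_plate: The bare aluminium plate on the hot plate: 160 (x, between the rails) x 240 (y) x 10 mm, level and rigid. Origin at its centre, axes as the hot plate's; its top is 5 mm above the origin, which is 62 mm above the bench. It overhangs the housing at both ends.
- scrap_tray: Red open sheet-metal tray, 190 (x) x 120 (y) x 44 mm high, walls and floor 3 mm, fixed, tucked 5 mm under one end (+y or -y, it varies) of the hot plate, its centre 175 mm from the plate's centre along the plate's y. Empty at the start. Origin under its centre, axes as the hot plate's.
- parts_tray: Blue tray of the same size under the other end of the plate, holding salvaged good parts (up to 40 mm high), fixed. No scrap belongs in it. Origin under its centre.
- board_strip_a: Green snapped-off circuit board strip, 66 x 16 x 5 mm, 14 g, lies anywhere on the plate, turned up to about 45 degrees from the plate's x; origin at the centre of its underside, x along its length; to be cleared away.
- board_strip_b: Tan snapped-off circuit board strip, 62 x 16 x 5 mm, 14 g, lies anywhere on the plate, turned up to about 45 degrees from the plate's x; origin at the centre of its underside, x along its length; to be cleared away.
- chip_a: Large black chip with two rows of pins, 62 x 18 x 7 mm, 18 g, lies anywhere on the plate, turned up to about 45 degrees from the plate's x; origin at the centre of its underside, x along its length; to be cleared away.
- chip_b: A second one, like chip_a, lies anywhere on the plate, turned up to about 45 degrees from the plate's x; origin at the centre of its underside, x along its length; to be cleared away.
- heatsink: Small finned aluminium heatsink, 62 x 18 x 9 mm, 22 g, lies anywhere on the plate, turned up to about 45 degrees from the plate's x; origin at the centre of its underside, x along its length; to be cleared away. All five pieces start within 88 mm of the plate's centre along its y, so the last 32 mm at each end of the plate are bare.
- scraper: Scraper block, about 0.3 kg: orange, 144 (x) x 36 (y) x 20 mm. Origin at the centre of the block's underside, x along its length, z up. A steel blade hangs from the middle of the underside and ends in a black rubber lip, 140 (x) x 5 (y) mm, along x. The lip gives by up to 3 mm, at 4 N per mm, and is rigid beyond that.
- scraper_grip (a point): Middle of the scraper's black upright grip rib, 43 mm above the block's underside. The rib is 110 (x) x 26 (y) mm and 36 mm high above the block; grasp it from above across its 26 mm. The blade is adjustable and stays where the last user clamped it: the lip's edge is anywhere from 57 to 77 mm below this point and hidden in the stand, so feel for the plate.
- stand: Dark steel stand, fixed, left or right of the hot plate, yaw within 0.25 rad. Base 180 (x) x 80 (y) x 6 mm. The block rests on two cheeks along x, 50 mm high, outer faces at y = -18 and +18 mm, the blade in the 20 mm slot between them. End lugs (inner faces at x = -80 and +80 mm) rise to 62 mm. Origin under its centre on the bench. The scraper starts in it, its x along the stand's x.
- multimeter: Green and black multimeter, 185 x 88 x 40 mm, lying on the other side of the hot plate from the stand; leave it alone. Origin under its centre.
- red_cup: Small red plastic cup, 56 mm wide, 55 mm high, behind the hot plate; leave it alone.
- flux_jar: Jar with a white lid, 50 mm wide, 60 mm high, behind the hot plate; leave it alone.
- solder_reel: Reel of solder, 60 mm wide, 40 mm high, lying flat; leave it alone.
- screwdriver: Screwdriver with a yellow handle lying behind the hot plate; leave it alone.
- circuit_board: Tan circuit board, 130 x 75 mm, lying in front on the left; leave it alone.

How it is judged:
By the outcome, as a careful person would: the job done as asked, in the order asked, and still so for the second after the job is handed in, with the robot touching nothing.
It also fails if it takes over 67 s, if anything falls off the work surface, if the arm or the gripper's body presses on something with over 40 N, if the wrist force passes 120 N, or if a joint passes its speed limit or range.

ROBOT

A 6-joint arm with a two-finger parallel gripper is mounted at the origin on the work surface. World frame = base frame: x ahead of the robot, y to its left, z up, the work surface at z = 0. Lengths are in m, angles in rad, forces in N, time in s.
With the tool pointing down it reaches from about 0.35 to 0.975 m from the base axis. Payload 4.9 kg.
Tool frame: the origin (TCP) lies at the very end of the fingers, on their centre line; the grasp point (between the pads) lies 19 mm behind it; z points along the fingers, y is the line along which they close (so a half turn about z gives the same grasp; the last joint's range is limited). The gripper opens to 85 mm and grips with 20 to 120 N. Pads are 22 mm wide; open, the fingers measure 114 mm over their backs; the gripper's body (76 mm by 85 mm) begins 54 mm behind the grasp point. The pads swing forward as they close: fully open they stand 13 mm farther back than shut.
Start: joints at [-1.415, 0.053, 1.613, -0, 1.476, -0.119], TCP at [0.17, -0.602, 0.209] pointing down, gripper open.
Joint ranges: [-3.01, 3.01], [-1.01, 2.22], [0.06, 2.58], [-1.02, 4.17], [0.09, 2.62], [-3.14, 3.14]. Speed limits (rad/s): [2.57, 2.57, 3.14, 3.14, 3.14, 3.14].

INTERFACE

Orientations are given as a rotation vector (axis times angle).
In Python, from station import get_obs, get_image, get_calibration, finish_job gives the robot as it stands.
- The arm moves only by the tool servo_tool, never from a script. Its argument "increments" is a list of rows, each a list of 5 numbers: the opening, from 0 (shut) to 1 (fully open), then the shift along the tool's x, y, z in mm, then the turn about the tool's z in degrees. In form: [[jaw, tx, ty, tz, spin], ...]. A call has 1 to 12 rows; each row shifts and turns the commanded pose from where the row before left it, along the tool's axes as they then stand; what a row does not reach is not made up. A row lasts 1/8 s, in which the tool goes at most 62.5 mm and 10.7 degrees, less where a joint would pass 70% of its speed; a pose out of reach is approached as far as the arm can. A call is refused whole if a number of a shift passes 62.5 or a number of a turn 10.7, either way. A call with a gripper value outside its range is refused whole. The fingers move at their own pace and stop on an object; "force" is the grip in N (left out, the last holds). Time passes only in rows, so rows that do not move let the fingers close. It gives the time, the measured TCP pose, the force, the opening and the grip force at its end, in the units of the state.
- get_obs(): the state, without advancing time (a new reading comes with each control period).
- get_image(name): name is "scene" or "top" or "wrist"; returns the picture (420x560x3 uint8, red, green, blue); there is no depth.
- get_calibration(name): a dict with "fx", "fy", "cx", "cy" (pixels), "R" (3x3) and "t" (3): a world point X has camera coordinates R X + t; the wrist camera has in their place "mount" (4x4, takes a point from camera to tool coordinates, whose origin is the TCP and whose axes are the flange's). Camera axes: x right, y down, z forward; pixel columns grow to the right and rows downward; lengths in m; the calibration is good to about 2 mm. A picture is of the moment at which its call begins: read the wrist's pose just before it. get_calibration takes no time and is no camera call.
- finish_job(): hands the job in; it is judged then, once.
The state is a dict: "t": time; "q": joint angles; "dq": joint speeds; "effort": joint torques, N m; "tool_pos": TCP position; "tool_rot": TCP orientation; "contact_force": force on the tool from outside, world axes, zero at the start; "wrist_torque": the same for the moment, N m; "opening": finger opening in m; "grip_force": force on a finger pad.
Only numpy, scipy, OpenCV 4.12 (cv2) and the standard library are available. Lean on these libraries where they do the work, as an engineer would, in place of code of your own. Each camera call takes 0.05 s, during which the arm holds its last target. There are 200 camera calls.

## Working session

There is one attempt and no reset: what is moved stays moved. The work goes in short steps, Python scripts to look and compute and a tool call to move; the robot and the scene stay as the last step left them, time stands still between calls to the robot, and variables do not carry over. Pictures are saved under pics/ and viewed, at most 10 in all, crops included, and the job is handed in when it is done.

Besides the shell and the picture viewer there is one more tool, called after "Call:" as a command line: name --pt "numbers of a row" for each row, then --argument value for the rest. servo_tool: Moves the arm, as the interface text tells. Its arguments: {"type":"object","properties":{"increments":{"type":"array"},"force":{"type":"number"}},"required":["increments"]}

```bash
mkdir -p pics; python3 - <<'E'
from station import *
import cv2, numpy as np
o=get_obs(); print({k:np.round(v,3) for k,v in o.items()})
for n in("top","scene"):
    im=get_image(n); cv2.imwrite(f"pics/{n}0.png",im[:,:,::-1]); c=get_calibration(n); print(n,{k:np.round(v,4).tolist() for k,v in c.items()})
print(get_calibration("wrist"))
E
```

```text
{'t': np.float64(0.0), 'q': array([-1.415,  0.053,  1.614,  0.   ,  1.476, -0.119]), 'dq': array([ 0.   , -0.   ,  0.001,  0.001, -0.   , -0.   ]), 'effort': array([ 3.0000e-03, -3.9368e+01, -3.7017e+01,  0.0000e+00,  7.0000e-03,
        0.0000e+00]), 'tool_pos': array([ 0.17 , -0.601,  0.207]), 'tool_rot': array([-3.11, -0.43,  0.  ]), 'contact_force': array([ 0.54 , -0.278,  0.271]), 'wrist_torque': array([-0.034,  0.017, -0.045]), 'grip_force': np.float64(0.0), 'opening': np.float64(0.086)}
top {'fx': 535.3673, 'fy': 535.3673, 'cx': 278.3758, 'cy': 198.6912, 'R': [[-0.0184, -0.9996, -0.0193], [-0.9947, 0.0202, -0.1005], [0.1009, 0.0174, -0.9947]], 't': [0.0295, 0.5237, 1.2579]}
scene {'fx': 507.2233, 'fy': 507.2233, 'cx': 286.1572, 'cy': 195.3092, 'R': [[0.0753, 0.997, -0.0199], [0.6026, -0.0613, -0.7957], [-0.7945, 0.0479, -0.6054]], 't': [-0.0237, -0.2412, 1.5719]}
{'fx': 327.0498611086857, 'fy': 327.0498611086857, 'cx': 279.06638873933116, 'cy': 213.43611344963534, 'mount': array([[ 1.99584223e-04, -9.66291515e-01, -2.57450321e-01,
         6.34443165e-02],
       [ 9.99999157e-01,  5.23110569e-04, -1.18816418e-03,
         7.27013590e-04],
       [ 1.28278795e-03, -2.57449867e-01,  9.66290805e-01,
        -1.65009105e-01],
       [ 0.00000000e+00,  0.00000000e+00,  0.00000000e+00,
         1.00000000e+00]])}
```

View pics/top0.png

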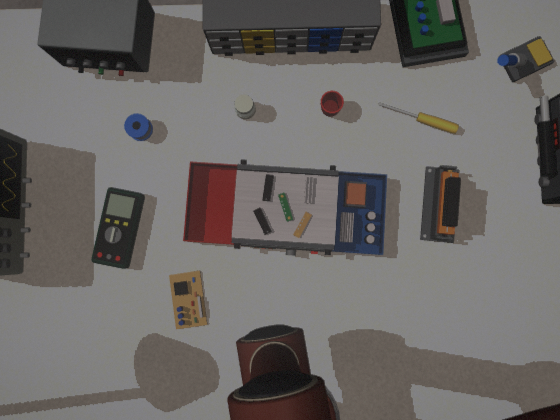

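View pics/scene0.png

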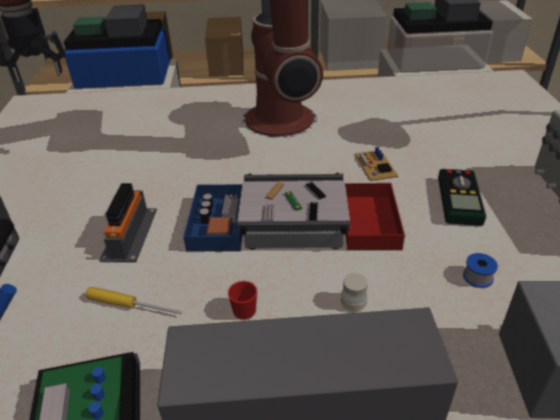

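The top view shows the red tray at left (210,203) and the plate at (287,208). The blue tray is at (360,212) and the stand with the orange scraper at (441,203). So red is at +y and the stand is at -y. I'll write helpers and measure coarsely first.

```bash
cat > h.py <<'E'
from station import *
import cv2, numpy as np
from scipy.spatial.transform import Rotation as Ro
def cam(n,obs=None):
    c=get_calibration(n); K=np.array([[c['fx'],0,c['cx']],[0,c['fy'],c['cy']],[0,0,1]])
    if n=='wrist':
        T=np.eye(4); T[:3,:3]=Ro.from_rotvec(obs['tool_rot']).as_matrix(); T[:3,3]=obs['tool_pos']
        M=np.linalg.inv(T@c['mount']); return K,M[:3,:3],M[:3,3]
    return K,np.array(c['R']),np.array(c['t'])
def ray(C,p):
    K,R,t=C; d=R.T@np.linalg.solve(K,[p[0],p[1],1]); return -R.T@t,d/np.linalg.norm(d)
def onz(C,p,z):
    o,d=ray(C,p); return o+d*(z-o[2])/d[2]
def tri(C1,p1,C2,p2):
    A=[];b=[]
    for C,p in((C1,p1),(C2,p2)):
        o,d=ray(C,p); P=np.eye(3)-np.outer(d,d); A.append(P); b.append(P@o)
    return np.linalg.lstsq(np.vstack(A),np.hstack(b),rcond=None)[0]
def proj(C,X):
    K,R,t=C; u=K@(R@np.asarray(X)+t); return u[:2]/u[2]
def hsv(im): return cv2.cvtColor(im,cv2.COLOR_RGB2HSV)
def biggest(m):
    cs,_=cv2.findContours(m.astype(np.uint8),cv2.RETR_EXTERNAL,cv2.CHAIN_APPROX_NONE); return max(cs,key=cv2.contourArea)
def load(f): return cv2.imread(f)[:,:,::-1].copy()
E
python3 - <<'E'
from h import *
T=cam('top');S=cam('scene')
a=load('pics/top0.png');b=load('pics/scene0.png')
print('stand rough',onz(T,(441,203),.06), 'grip rough',onz(T,(450,202),.11))
# plate quads
for im,n,C,(x0,x1,y0,y1) in((a,'top',T,(225,345,160,255)),(b,'scene',S,(235,355,170,245))):
    m=np.zeros(im.shape[:2],np.uint8); h=hsv(im); m[y0:y1,x0:x1]=((h[...,2]>95)&(h[...,1]<50))[y0:y1,x0:x1]
    m=cv2.morphologyEx(m,cv2.MORPH_CLOSE,np.ones((9,9)))
    c=biggest(m); q=cv2.boxPoints(cv2.minAreaRect(c)); q2=cv2.approxPolyDP(cv2.convexHull(c),5,True)[:,0]
    print(n,cv2.contourArea(c),q2.tolist()); print([np.round(onz(C,p,.067),3).tolist() for p in q2])
A=cv2.resize(a[155:260,180:470],(780,282),interpolation=cv2.INTER_CUBIC);B=cv2.resize(b[165:265,90:410],(780,244),interpolation=cv2.INTER_CUBIC)
cv2.imwrite('pics/comb.png',np.vstack([A,B])[:,:,::-1])
E
```

```text
stand rough [ 0.50308912 -0.3584965   0.06      ] grip rough [ 0.50056355 -0.36425205  0.11      ]
top 9594.5 [[344, 160], [344, 254], [225, 254], [225, 160]]
[[0.608, -0.136, 0.067], [0.39, -0.13, 0.067], [0.395, 0.144, 0.067], [0.614, 0.142, 0.067]]
scene 5250.5 [[354, 170], [348, 220], [238, 220], [235, 170]]
[[0.404, 0.158, 0.067], [0.587, 0.112, 0.067], [0.564, -0.12, 0.067], [0.374, -0.127, 0.067]]
```

View pics/comb.png

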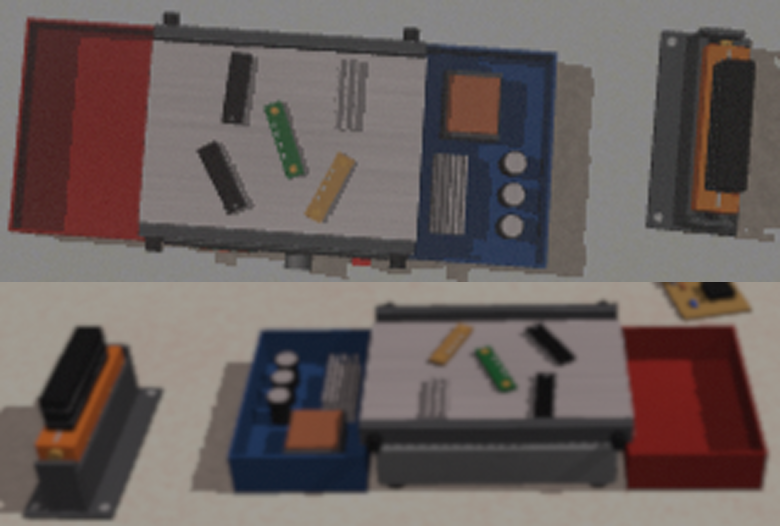

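Call:
servo_tool --pt "1 49 -21.5 -11.5 0" --pt "1 49 -21.5 -11.5 0" --pt "1 49 -21.5 -11.5 0" --pt "1 49 -21.5 -11.5 0" --pt "1 49 -21.5 -11.5 0" --pt "1 49 -21.5 -11.5 0" --pt "1 49 -21.5 -11.5 0" --pt "1 49 -21.5 -11.5 0" --pt "1 0 0 0 9.6" --pt "1 0 0 0 9.6" --pt "1 0 0 0 0" --pt "1 0 0 0 0"

```text
t: 1.6
tool_pos: [0.5, -0.3296, 0.3003]
tool_rot: [-3.14, 0.091, 0.001]
contact_force: [-0.2, 0.7, 0.1]
opening: 0.0855
grip_force: 0.0
```

```bash
python3 - <<'E'
from h import *
import pickle
T=cam('top')
px=[(236.9,169.9),(231.7,237.7),(339.1,174.4),(334.6,245.5)]
P=np.array([onz(T,p,.067) for p in px]); print(np.round(P,3).tolist(), P.mean(0))
o=get_obs(); im=get_image('wrist'); cv2.imwrite('pics/w1.png',im[:,:,::-1]); pickle.dump(o,open('w1.pkl','wb'))
print(o['t'],o['tool_pos'],o['tool_rot'])
E
```

```text
[[0.59, 0.115, 0.067], [0.432, 0.128, 0.067], [0.574, -0.124, 0.067], [0.409, -0.109, 0.067]] [0.50123684 0.0025941  0.067     ]
1.6 [ 0.49998466 -0.32963921  0.30028246] [-3.13982574e+00  9.14747078e-02  8.09762588e-04]
```

View pics/w1.png

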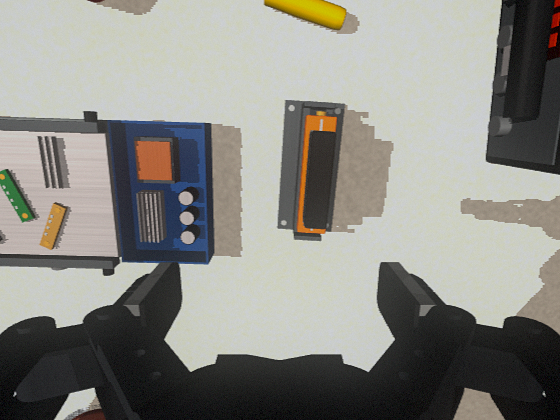

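The wrist view shows the scraper's black rib at about (320,180) and the orange block around it. The blue tray is at (165,190) and the near plate end at (115,190). I'll take a second view from a shifted place.

Call:
servo_tool --pt "1 -30 40 0 0" --pt "1 -30 40 0 0" --pt "1 0 0 0 0" --pt "1 0 0 0 0"

```text
t: 2.15
tool_pos: [0.4355, -0.4058, 0.3007]
tool_rot: [-3.14, 0.095, -0.0]
contact_force: [-0.1, 0.3, 0.7]
opening: 0.0856
grip_force: 0.0
```

```bash
python3 - <<'E'
from h import *
import pickle
o=get_obs(); im=get_image('wrist'); cv2.imwrite('pics/w2.png',im[:,:,::-1]); pickle.dump(o,open('w2.pkl','wb'))
R=[];C=[]
for k in(1,2):
    im=load(f'pics/w{k}.png');o=pickle.load(open(f'w{k}.pkl','rb'));c=cam('wrist',o);C.append(c);h=hsv(im).astype(int)
    q=proj(c,(.50,-.364,.11)).astype(int);print('expect',q)
    W=np.zeros(im.shape[:2],bool);W[max(q[1]-90,0):q[1]+90,q[0]-60:q[0]+60]=1
    org=(h[...,0]>5)&(h[...,0]<22)&(h[...,1]>150)&(h[...,2]>110)&W
    co=biggest(cv2.morphologyEx(org.astype(np.uint8),cv2.MORPH_OPEN,np.ones((2,2))))
    print('orange',cv2.boundingRect(co),cv2.minAreaRect(co))
    pm=np.zeros(im.shape[:2],np.uint8);cv2.fillPoly(pm,[cv2.convexHull(co)],1)
    pm=cv2.dilate(pm,np.ones((15,15)))
    blk=(h[...,2]<60)&(pm>0)
    cb=biggest(cv2.morphologyEx(blk.astype(np.uint8),cv2.MORPH_OPEN,np.ones((3,3))))
    r=cv2.minAreaRect(cb);print('black',r,cv2.boundingRect(cb))
    print(im[q[1]-5,q[0]],im[q[1]-5,q[0]-35:q[0]+30:3].mean(1).round())
    A=cv2.resize(im[max(q[1]-90,0):q[1]+90,q[0]-90:q[0]+90],(390,390),interpolation=cv2.INTER_CUBIC);R.append(A);print('crop origin',max(q[1]-90,0),q[0]-90)
cv2.imwrite('pics/c12.png',np.hstack(R)[:,:,::-1])
E
```

```text
expect [309 184]
orange (298, 112, 40, 123) ((317.5089416503906, 173.0533447265625), (31.297353744506836, 121.96261596679688), 4.513988018035889)
black ((318.9059143066406, 174.94061279296875), (25.671958923339844, 88.45880889892578), 5.710593223571777) (304, 131, 32, 88)
[50 45 47] [203. 201. 129.  90.  88.  92.  90.  86.  83.  97. 113.  53.  47.  48.
  47.  47.  46.  48.  50.  54.  64. 131.]
crop origin 94 219
expect [235 128]
orange (234, 57, 35, 132) ((251.10769653320312, 122.33467864990234), (31.377439498901367, 130.87864685058594), 1.481457233428955)
black ((247.70362854003906, 123.65130615234375), (25.09009552001953, 105.09068298339844), 1.3971812725067139) (235, 71, 27, 106)
[61 49 37] [193. 193. 194. 193. 192. 192. 189. 177.  82.  84.  86.  86.  43.  47.
  49.  46.  41.  43.  42.  33.  62.  81.]
crop origin 38 145
```

View pics/c12.png

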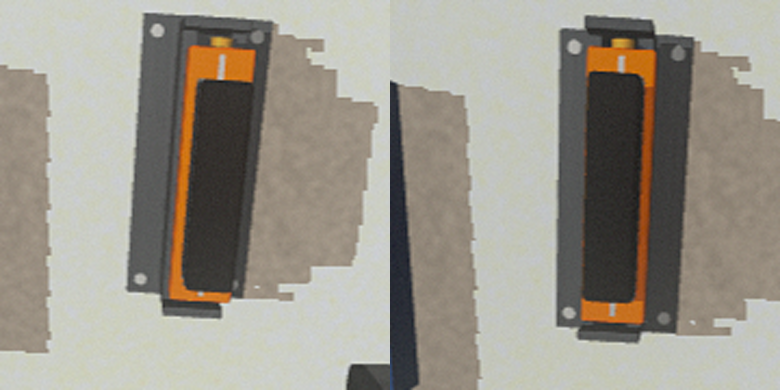

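```bash
python3 - <<'E'
from h import *
import pickle
C=[cam('wrist',pickle.load(open(f'w{k}.pkl','rb'))) for k in(1,2)]
s=180/390
pts={'markB':((221,67),(231,64)),'markF':((201,294),(222,310)),'TL':((190,47),(197,47)),'TR':((254,50),(265,47)),'BL':((169,298),(189,321)),'BR':((230,302),(253,323)),
'sBL':((157,31),(184,47)),'sBR':((257,37),(288,54)),'sFL':((140,279),(179,312)),'sFR':((236,285),(274,318)),'ribBR':((252,82),(253,75)),'ribFR':((238,291),(245,302)),'ribBL':((197,80),(198,72)),'ribFL':((184,289),(193,300))}
X={}
for n,(p,q) in pts.items():
    p=(219+p[0]*s,94+p[1]*s);q=(145+q[0]*s,38+q[1]*s)
    X[n]=tri(C[0],p,C[1],q);e=np.linalg.norm(proj(C[0],X[n])-p)
    print(n,np.round(X[n],4),round(e,2), np.round(onz(C[0],p,.07)[:2],4),np.round(onz(C[1],q,.07)[:2],4))
yaw=lambda a,b:np.arctan2(a[1]-b[1],a[0]-b[0])
for a,b in(('markB','markF'),('TL','BL'),('TR','BR'),('sBL','sFL'),('sBR','sFR'),('ribBR','ribFR')): print(a,b,yaw(X[a],X[b]),(X[a]+X[b])/2)
E
```

```text
markB [ 0.5628 -0.383   0.0745] 0.91 [ 0.562  -0.3828] [ 0.5643 -0.3833]
markF [ 0.4372 -0.368   0.0764] 0.67 [ 0.4345 -0.368 ] [ 0.4369 -0.3678]
TL [ 0.5733 -0.3666  0.0703] 0.03 [ 0.5733 -0.3666] [ 0.5734 -0.3665]
TR [ 0.5704 -0.4009  0.0718] 0.74 [ 0.5698 -0.4007] [ 0.5713 -0.4014]
BL [ 0.432  -0.3488  0.0683] 0.53 [ 0.4331 -0.3492] [ 0.4317 -0.3487]
BR [ 0.4285 -0.3848  0.07  ] 0.07 [ 0.4286 -0.3848] [ 0.4284 -0.3847]
sBL [ 0.5855 -0.3517  0.0075] 0.09 [ 0.5825 -0.3493] [ 0.5738 -0.3599]
sBR [ 0.5784 -0.4134  0.0058] 0.02 [ 0.5763 -0.4024] [ 0.5673 -0.413 ]
sFL [ 0.4272 -0.3327  0.0075] 0.17 [ 0.4457 -0.3328] [ 0.4372 -0.3435]
sFR [ 0.4221 -0.3952  0.0183] 0.37 [ 0.4388 -0.3885] [ 0.4306 -0.3967]
ribBR [ 0.5541 -0.3952  0.0967] 0.27 [ 0.5532 -0.3994] [ 0.5584 -0.3943]
ribFR [ 0.4464 -0.3842  0.1064] 0.5 [ 0.4351 -0.3896] [ 0.4406 -0.3811]
ribBL [ 0.5571 -0.3681  0.0941] 0.78 [ 0.556  -0.3697] [ 0.5615 -0.3659]
ribFL [ 0.4476 -0.3564  0.0997] 0.05 [ 0.4381 -0.3582] [ 0.4435 -0.352 ]
markB markF -0.11905835302846333 [ 0.50002288 -0.37546655  0.07545419]
TL BL -0.12482834665291301 [ 0.50265389 -0.35769268  0.06930021]
TR BR -0.11358559861696337 [ 0.49942897 -0.39284276  0.07087584]
sBL sFL -0.11964220679160562 [ 0.50638619 -0.34223043  0.00749985]
sBR sFR -0.11542910374700498 [ 0.50022137 -0.40430045  0.01203396]
ribBR ribFR -0.10190295460851737 [ 0.50029128 -0.38970894  0.10152971]
```

Two-view results: the scraper's centre is at (0.5005, -0.3755), its yaw is about -0.117 and the rib top is at about 0.105. These match the text heights. I'll approach now.

Call:
servo_tool --pt "1 0 0 0 3.2" --pt "1 30.5 -19 40 0" --pt "1 30.5 -19 40 0" --pt "1 0 0 40 0" --pt "1 0 0 40 0" --pt "1 0 0 40 0" --pt "1 0 0 20 0" --pt "1 0 0 0 0" --pt "1 0 0 0 0"

```text
t: 3.32
tool_pos: [0.5018, -0.376, 0.0829]
tool_rot: [3.134, -0.181, 0.004]
contact_force: [-0.3, 0.4, -0.4]
opening: 0.0852
grip_force: 0.0
```

Call:
servo_tool --pt "1 0 0 5 0" --pt "0 0 0 0 0" --pt "0 0 0 0 0" --pt "0 0 0 0 0" --pt "0 0 0 0 0" --pt "0 0 0 0 0" --pt "0 0 0 0 0" --force 80

```text
t: 4.2
tool_pos: [0.5008, -0.3753, 0.0763]
tool_rot: [3.136, -0.182, 0.001]
contact_force: [0.1, 0.7, 4.1]
opening: 0.0231
grip_force: 79.2
```

Call:
servo_tool --pt "0 0 0 -10 0" --pt "0 0 0 -30 0" --pt "0 0 0 -40 0" --pt "0 0 0 -40 0" --pt "0 0 0 0 0" --pt "0 0 0 0 0"

```text
t: 4.95
tool_pos: [0.4998, -0.3746, 0.1939]
tool_rot: [-3.135, 0.182, 0.003]
contact_force: [0.4, 0.5, -2.7]
opening: 0.0234
grip_force: 78.9
```

```bash
python3 - <<'E'
from h import *
import pickle
o=get_obs(); print(o['t'],o['tool_pos'],o['contact_force'],o['wrist_torque'],o['opening'])
im=get_image('scene'); cv2.imwrite('pics/s1.png',im[:,:,::-1]); pickle.dump(o,open('s1.pkl','wb'))
S=cam('scene'); p=o['tool_pos']; q=proj(S,p).astype(int); print(q)
y0,x0=q[1]-60,q[0]-60; cv2.imwrite('pics/s1c.png',cv2.resize(im[y0:y0+120,x0:x0+120],(600,600),interpolation=cv2.INTER_CUBIC)[:,:,::-1]); print('origin',x0,y0)
# plate edges in top image
T=cam('top'); a=load('pics/top0.png'); h=hsv(a).astype(int); g=a.astype(int).mean(2); s=h[...,1]
def fit(P): # robust line
    P=np.array(P,np.float32); v=cv2.fitLine(P,cv2.DIST_HUBER,0,.01,.01).ravel(); r=(P-v[2:])@np.array([-v[1],v[0]]); print('n',len(P),'rms',r.std().round(2)); return v
L=[];Rr=[];U=[];D=[]
for y in range(178,234):
    row=s[y]; 
    x=next(x for x in range(225,250) if row[x]<60); L.append((x-.5+ (0),y))
    x=next(x for x in range(350,320,-1) if row[x]<60); Rr.append((x+.5,y))
for x in range(242,328):
    col=g[:,x]
    y=next((y for y in range(176,160,-1) if col[y]<105),0); U.append((x,y+.5)) 
    y=next((y for y in range(232,258) if col[y]<105),0); D.append((x,y-.5))
lines={}
for n,P in(('L',L),('R',Rr),('U',U),('D',D)):
    v=fit(P); W=[onz(T,v[2:]+k*v[:2],.067) for k in(-30,30)]; 
    if W[0][0]+0*W[0][1]>W[1][0] and n in'LR': W=W[::-1]
    d=W[1]-W[0]; lines[n]=(W[0],d); ang=np.arctan2(d[1],d[0]); print(n,ang if n in'LR' else (ang-np.pi/2+np.pi/2)%np.pi-np.pi/2,np.round(W,4).tolist())
def X(a,b):
    (p,d),(q,e)=lines[a],lines[b]; k=np.linalg.solve(np.c_[d[:2],-e[:2]],q[:2]-p[:2]); return p[:2]+k[0]*d[:2]
c={k:X(*k) for k in('LU','LD','RU','RD')}; print({k:np.round(v,4) for k,v in c.items()}); print('centre',sum(c.values())/4)
print('sizes',[np.linalg.norm(c[i]-c[j]) for i,j in(('LU','LD'),('RU','RD'),('LU','RU'),('LD','RD'))])
E
```

```text
4.95 [ 0.49977672 -0.37456566  0.19392057] [ 0.37128381  0.47682278 -2.71768942] [-0.00317966 -0.03164711  0.00806091] 0.023356475592005647
[108 160]
origin 48 100
n 56 rms 0.28
L -0.08961127510510115 [[0.437, 0.1294, 0.067], [0.5764, 0.1168, 0.067]]
n 56 rms 3.95
R 0.1101945263801653 [[0.426, -0.1495, 0.067], [0.5642, -0.1342, 0.067]]
n 86 rms 1.52
U -0.0783323451346214 [[0.5874, 0.0933, 0.067], [0.5765, -0.0464, 0.067]]
n 86 rms 3.99
D -0.089851965024204 [[0.43, 0.0749, 0.067], [0.4175, -0.0628, 0.067]]
{'LU': array([0.5892, 0.1157]), 'LD': array([0.4349, 0.1296]), 'RU': array([ 0.5696, -0.1336]), 'RD': array([ 0.4096, -0.1513])}
centre [ 0.50081056 -0.0099142 ]
sizes [np.float64(0.15493048059949252), np.float64(0.16102231088405655), np.float64(0.2500677428530886), np.float64(0.28201139227254307)]
```

View pics/s1c.png

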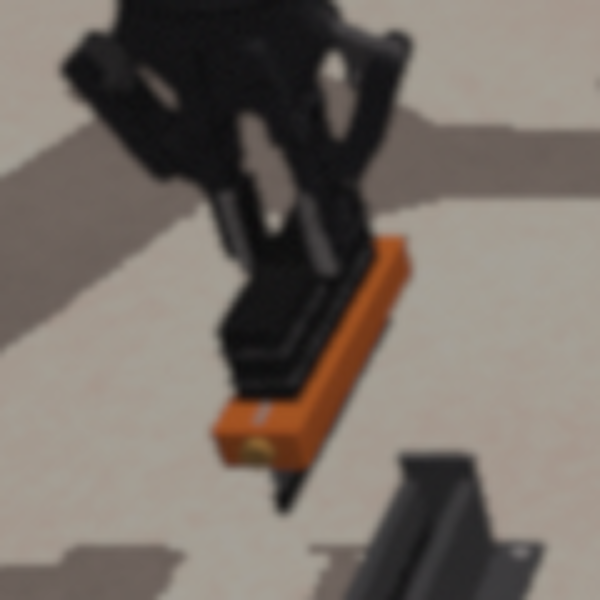

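```bash
python3 - <<'E'
from h import *
S=cam('scene')
for dz in(0,10,14,18,22,26,30,34):
    X=(.4998+.0695,-.3746-.0081,.1676-dz/1000); q=proj(S,X); print(dz,((q-[48,100])*5).round())
X=(.4998+.0715,-.3746-.0083,.1676); print('block end bottom',((proj(S,X)-[48,100])*5).round())
T=cam('top'); a=load('pics/top0.png'); h=hsv(a).astype(int); s=h[...,1]
P=[]
for y in range(180,240):
    x=next(x for x in range(325,350) if (s[y,x:x+4]>90).all()); P.append((x-.5,y))
v=cv2.fitLine(np.array(P,np.float32),cv2.DIST_HUBER,0,.01,.01).ravel(); print([np.round(onz(T,v[2:]+k*v[:2],.067),4) for k in(-30,30)])
E
```

```text
0 [263. 456.]
10 [269. 476.]
14 [272. 484.]
18 [274. 492.]
22 [276. 500.]
26 [279. 508.]
30 [281. 516.]
34 [283. 524.]
block end bottom [261. 459.]Traceback (most recent call last):
  File "<stdin>", line 9, in <module>
StopIteration
```

Call:
servo_tool --pt "0 0 0 0 -1.5" --pt "0 -5.5 -44 0 0" --pt "0 -5.5 -44 0 0" --pt "0 -5.5 -44 0 0" --pt "0 -5.5 -44 0 0" --pt "0 -5.5 -44 0 0" --pt "0 -5.5 -44 0 0" --pt "0 0 0 25 0" --pt "0 0 0 25 0" --pt "0 0 0 0 0" --pt "0 0 0 0 0"

```text
t: 6.38
tool_pos: [0.4915, -0.1095, 0.146]
tool_rot: [3.138, -0.141, 0.0]
contact_force: [-0.2, -0.3, -1.6]
opening: 0.0234
grip_force: 79.3
```

```bash
python3 - <<'E'
from h import *
o=get_obs(); print(o['t'],o['tool_pos'],o['tool_rot'],o['contact_force'],o['wrist_torque'])
W=cam('wrist',o); im=get_image('wrist'); cv2.imwrite('pics/w3.png',im[:,:,::-1])
E
```

```text
6.375 [ 0.49151326 -0.10945697  0.14604238] [ 3.13837824e+00 -1.41081457e-01  2.28238775e-04] [-0.2235276  -0.26113505 -1.64037468] [ 0.03083113 -0.0211458  -0.01538017]
```

View pics/w3.png

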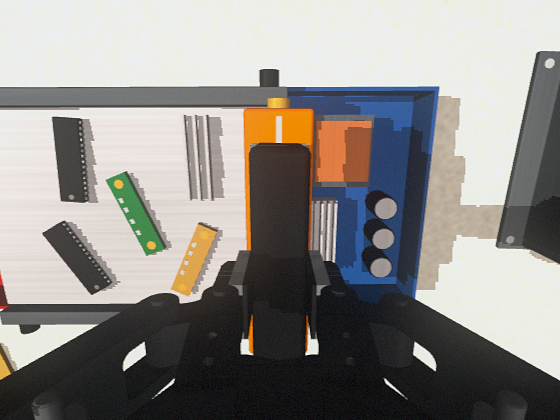

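```bash
python3 - <<'E'
from h import *
o=get_obs();W=cam('wrist',o)
c=np.array([.5005,.003,.067]);y=-.0885;ex=np.array([np.cos(y),np.sin(y)]);ey=np.array([-np.sin(y),np.cos(y)])
f=lambda p,z:(lambda d:np.round([d@ex,d@ey],4))((onz(W,p,z)-c)[:2])
print('rail end',f((287,95),.074)); 
for p in((20,107),(120,107),(220,107)): print('back',f(p,.067))
for p in((20,311),(120,305),(60,304)): print('front',f(p,.074))
print('tool in plate',(o['tool_pos']-c)[:2]@ex,(o['tool_pos']-c)[:2]@ey)
g=load('pics/w3.png').astype(int).mean(2)
for x in(20,120,220): print(x,g[84:112,x].round(),g[296:326,x].round())
E
```

```text
rail end [ 0.086  -0.1195]
back [0.0788 0.0708]
back [ 0.0787 -0.0006]
back [ 0.0786 -0.0719]
front [-0.0804  0.098 ]
front [-0.075   0.0155]
front [-0.0741  0.0642]
tool in plate 0.0014335830614763088 -0.11296594559347402
20 [237. 238. 243. 108. 109. 128. 126. 124. 124. 122. 121. 119. 119. 121.
 117. 117. 119. 118. 118. 119. 124.  95.  57. 102. 143. 146. 241. 234.] [219. 217. 221. 215. 221. 220. 218. 227.  68.  59.  63.  60.  61.  62.
  64.  64. 101. 112. 109. 108. 106. 105. 104. 107. 103. 105. 103. 106.
  79.  53.]
120 [236. 240. 244.  90. 117. 121. 119. 119. 122. 121. 117. 118. 120. 119.
 119. 121. 120. 120. 118. 122. 112.  78.  70. 145. 242. 235. 234. 232.] [216. 218. 219. 219. 216. 219. 224. 171.  49.  56.  57.  60.  58.  54.
  58.  61.  57.  46.  48.  46.  42.  49.  43.  48.  43.  43.  48.  42.
  46.  40.]
220 [238. 242. 153. 103. 120. 117. 117. 116. 117. 114. 118. 118. 114. 117.
 118. 118. 115. 113. 117. 118.  99.  64.  77. 147. 239. 231. 228. 229.] [48. 36. 43. 39. 36. 43. 42. 40. 42. 39. 38. 34. 35. 41. 36. 35. 32. 37.
 37. 32. 35. 34. 32. 31. 32. 30. 35. 26. 31. 27.]
```

The wrist view shows all five pieces left of the held scraper: chips at (70,160) and (77,258), green at (135,213), tan at (195,258) and the heatsink at (200,157). The scraper is over the bare -y end and square to the rails within 2 mm. Now I'll feel for the plate.

Call:
servo_tool --pt "0 0 0 10 0" --pt "0 0 0 8 0" --pt "0 0 0 0 0" --pt "0 0 0 0 0"

```text
t: 6.92
tool_pos: [0.4914, -0.1093, 0.1277]
tool_rot: [-3.138, 0.141, 0.0]
contact_force: [-0.0, -0.2, -3.0]
opening: 0.0229
grip_force: 79.3
```

Call:
servo_tool --pt "0 0 0 2 0" --pt "0 0 0 2 0" --pt "0 0 0 0 0"

```text
t: 7.3
tool_pos: [0.4912, -0.1092, 0.1235]
tool_rot: [-3.138, 0.141, 0.001]
contact_force: [0.8, 0.9, -2.9]
opening: 0.0231
grip_force: 79.3
```

Call:
servo_tool --pt "0 0 0 1.5 0" --pt "0 0 0 0 0"

```text
t: 7.55
tool_pos: [0.4913, -0.1092, 0.1221]
tool_rot: [-3.138, 0.141, 0.0]
contact_force: [0.7, 0.8, -3.1]
opening: 0.0233
grip_force: 79.3
```

Call:
servo_tool --pt "0 0 0 1.5 0" --pt "0 0 0 0 0"

```text
t: 7.8
tool_pos: [0.4912, -0.1093, 0.1205]
tool_rot: [-3.138, 0.141, 0.001]
contact_force: [-0.6, -0.3, -2.4]
opening: 0.0233
grip_force: 79.3
```

Call:
servo_tool --pt "0 0 0 1.5 0" --pt "0 0 0 0 0"

```text
t: 8.05
tool_pos: [0.4912, -0.1092, 0.119]
tool_rot: [-3.138, 0.141, 0.001]
contact_force: [0.2, -0.6, -2.6]
opening: 0.0234
grip_force: 79.3
```

Call:
servo_tool --pt "0 0 0 1 0" --pt "0 0 0 0 0"

```text
t: 8.3
tool_pos: [0.4913, -0.1093, 0.1181]
tool_rot: [-3.138, 0.141, 0.0]
contact_force: [-0.1, 0.2, -2.0]
opening: 0.0233
grip_force: 79.3
```

Call:
servo_tool --pt "0 0 0 1 0" --pt "0 0 0 0 0"

```text
t: 8.55
tool_pos: [0.4913, -0.1092, 0.1171]
tool_rot: [-3.138, 0.141, 0.0]
contact_force: [0.4, -0.5, -1.8]
opening: 0.0233
grip_force: 79.3
```

Call:
servo_tool --pt "0 0 0 1 0" --pt "0 0 0 0 0"

```text
t: 8.8
tool_pos: [0.4913, -0.1093, 0.1161]
tool_rot: [-3.138, 0.141, 0.0]
contact_force: [-0.4, 0.1, -2.5]
opening: 0.0231
grip_force: 79.3
```

Call:
servo_tool --pt "0 0 0 1 0" --pt "0 0 0 0 0"

```text
t: 9.05
tool_pos: [0.4913, -0.1093, 0.1151]
tool_rot: [-3.138, 0.141, 0.0]
contact_force: [-0.5, 0.1, -2.5]
opening: 0.0229
grip_force: 79.3
```

Call:
servo_tool --pt "0 0 0 1 0" --pt "0 0 0 0 0"

```text
t: 9.3
tool_pos: [0.4913, -0.1093, 0.1141]
tool_rot: [-3.138, 0.141, 0.0]
contact_force: [0.7, 0.2, -1.7]
opening: 0.0231
grip_force: 79.3
```

Call:
servo_tool --pt "0 0 0 1 0" --pt "0 0 0 0 0"

```text
t: 9.55
tool_pos: [0.4913, -0.1093, 0.1131]
tool_rot: [-3.138, 0.141, 0.0]
contact_force: [0.6, -0.5, -2.8]
opening: 0.0234
grip_force: 79.3
```

Call:
servo_tool --pt "0 0 0 0.5 0" --pt "0 0 0 0 0"

```text
t: 9.8
tool_pos: [0.4913, -0.1093, 0.1127]
tool_rot: [-3.138, 0.141, 0.0]
contact_force: [-0.2, 1.2, -1.3]
opening: 0.0234
grip_force: 79.3
```

Call:
servo_tool --pt "0 0 0 0.5 0" --pt "0 0 0 0 0"

```text
t: 10.05
tool_pos: [0.4913, -0.1093, 0.1122]
tool_rot: [-3.138, 0.141, 0.0]
contact_force: [0.1, 0.2, -2.1]
opening: 0.0232
grip_force: 79.3
```

Call:
servo_tool --pt "0 0 0 0.5 0" --pt "0 0 0 0 0"

```text
t: 10.3
tool_pos: [0.4914, -0.1093, 0.1118]
tool_rot: [3.138, -0.141, 0.0]
contact_force: [-0.9, -0.6, -1.2]
opening: 0.0227
grip_force: 79.4
```

Call:
servo_tool --pt "0 0 0 0.5 0" --pt "0 0 0 0 0"

```text
t: 10.55
tool_pos: [0.4914, -0.1093, 0.1115]
tool_rot: [3.138, -0.141, 0.0]
contact_force: [-0.5, 0.3, 0.4]
opening: 0.0232
grip_force: 79.6
```

Call:
servo_tool --pt "0 0 0 0.5 0" --pt "0 0 0 0 0"

```text
t: 10.8
tool_pos: [0.4915, -0.1093, 0.1111]
tool_rot: [3.138, -0.141, 0.0]
contact_force: [-1.3, 0.2, 1.5]
opening: 0.0229
grip_force: 79.8
```

Call:
servo_tool --pt "0 0 0 0.3 0" --pt "0 0 0 0 0" --pt "0 0 -2 0 0" --pt "0 -0.5 -4 0 0" --pt "0 -0.5 -5 0 0" --pt "0 -0.5 -5 0 0"

```text
t: 11.55
tool_pos: [0.4918, -0.0931, 0.1108]
tool_rot: [3.138, -0.141, 0.002]
contact_force: [1.3, -4.0, 1.6]
opening: 0.0231
grip_force: 79.9
```

Call:
servo_tool --pt "0 0 -5 0.1 0" --pt "0 0 -5 0 0" --pt "0 0 -5 0 0" --pt "0 0 -5 0 0" --pt "0 0 -5 0 0" --pt "0 0 -5 0 0"

```text
t: 12.3
tool_pos: [0.494, -0.0631, 0.1104]
tool_rot: [3.138, -0.141, 0.0]
contact_force: [0.0, -4.2, 3.8]
opening: 0.0232
grip_force: 80.1
```

Call:
servo_tool --pt "0 0 -5 0 0" --pt "0 0 -5 0 0" --pt "0 0 -5 0 0" --pt "0 0 -5 0 0" --pt "0 0 -5 0 0" --pt "0 0 -5 0 0"

```text
t: 13.05
tool_pos: [0.4967, -0.0332, 0.1103]
tool_rot: [3.138, -0.141, -0.0]
contact_force: [-0.6, -4.2, 4.3]
opening: 0.0234
grip_force: 80.2
```

Call:
servo_tool --pt "0 0 -5 -0.2 0" --pt "0 0 -5 -0.1 0" --pt "0 0 -5 0 0" --pt "0 0 -5 0 0" --pt "0 0 -5 0 0" --pt "0 0 -5 0 0"

```text
t: 13.8
tool_pos: [0.4993, -0.0032, 0.1105]
tool_rot: [-3.138, 0.141, 0.0]
contact_force: [-0.3, -3.8, 3.6]
opening: 0.0232
grip_force: 80.1
```

Call:
servo_tool --pt "0 0 -5 0 0" --pt "0 0 -5 0 0" --pt "0 0 -5 0 0" --pt "0 0 -5 0 0" --pt "0 0 -5 0 0" --pt "0 0 -5 0 0"

```text
t: 14.55
tool_pos: [0.502, 0.0266, 0.1106]
tool_rot: [-3.138, 0.141, 0.0]
contact_force: [0.0, -3.9, 3.1]
opening: 0.0233
grip_force: 80.1
```

```bash
python3 - <<'E'
from h import *
im=get_image('wrist'); cv2.imwrite('pics/w4.png',im[:,:,::-1])
E
```

```text
(no output)
```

View pics/w4.png

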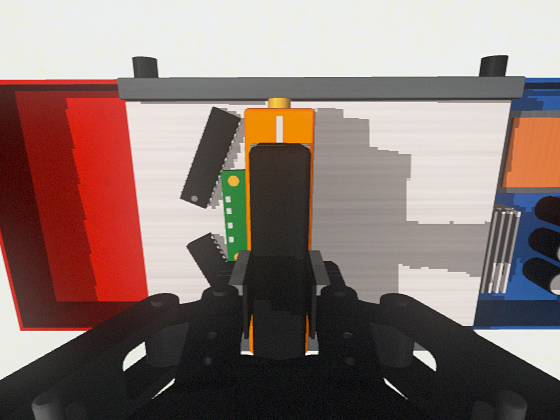

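The view shows clean plate behind the lip. The chips at (210,158) and (205,258) and the green strip at (233,215) are moving ahead of it. I'll carry on.

Call:
servo_tool --pt "0 0 -5 0 0" --pt "0 0 -5 0 0" --pt "0 0 -5 0 0" --pt "0 0 -5 0 0" --pt "0 0 -5 0 0" --pt "0 0 -5 0 0"

```text
t: 15.35
tool_pos: [0.5047, 0.0565, 0.1106]
tool_rot: [-3.138, 0.141, 0.0]
contact_force: [0.2, -4.9, 3.6]
opening: 0.0232
grip_force: 80.0
```

Call:
servo_tool --pt "0 0 -5 0 0" --pt "0 0 -5 0 0" --pt "0 0 -5 0 0" --pt "0 0 -5 0 0" --pt "0 0 -5 0 0" --pt "0 0 -5 0 0"

```text
t: 16.1
tool_pos: [0.5074, 0.0864, 0.1106]
tool_rot: [-3.138, 0.141, 0.0]
contact_force: [-0.7, -3.9, 3.3]
opening: 0.0233
grip_force: 80.0
```

Call:
servo_tool --pt "0 0 -5 0 0" --pt "0 0 -5 0 0" --pt "0 0 -4 0 0" --pt "0 0 -4 0 0" --pt "0 0 -4 0 0" --pt "0 0 -4 0 0"

```text
t: 16.85
tool_pos: [0.5098, 0.1122, 0.1106]
tool_rot: [-3.138, 0.141, 0.0]
contact_force: [0.0, -2.4, 4.1]
opening: 0.0233
grip_force: 80.0
```

Call:
servo_tool --pt "0 0 -4 0 0" --pt "0 0 -4 0 0" --pt "0 0 -4 0 0" --pt "0 0 -4 0 0" --pt "0 0 -4 0 0" --pt "0 0 0 0 0" --pt "0 0 0 0 0"

```text
t: 17.73
tool_pos: [0.5114, 0.132, 0.1103]
tool_rot: [-3.138, 0.141, 0.001]
contact_force: [0.2, 0.4, -2.1]
opening: 0.0231
grip_force: 79.3
```

```bash
python3 - <<'E'
from h import *
im=get_image('scene')[150:270,80:430]; cv2.imwrite('pics/s2.png',cv2.resize(im,(780,267),interpolation=cv2.INTER_CUBIC)[:,:,::-1])
E
```

```text
(no output)
```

View pics/s2.png

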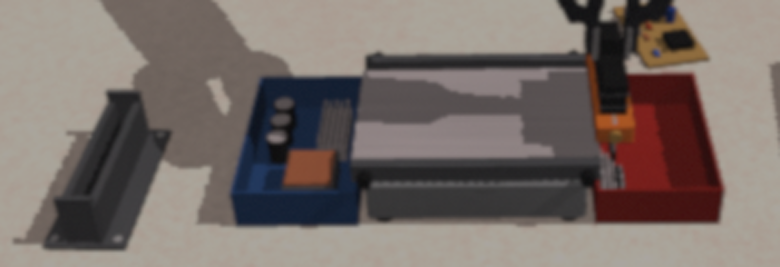

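The scene shows the plate bare, pieces in the red tray around (612,175) and the stand empty. I'll lift and carry the scraper back.

Call:
servo_tool --pt "0 0 0 -15 0" --pt "0 0 0 -35 0" --pt "0 0 0 -35 0" --pt "0 0 0 0 0" --pt "0 3 30 0 0" --pt "0 3 42 0 0" --pt "0 3 42 0 0" --pt "0 3 42 0 0" --pt "0 3 42 0 0" --pt "0 3 42 0 0" --pt "0 3 42 0 0" --pt "0 3 42 0 0"

```text
t: 19.27
tool_pos: [0.5054, -0.194, 0.1938]
tool_rot: [-3.137, 0.142, 0.003]
contact_force: [-0.5, 0.8, -2.3]
opening: 0.0232
grip_force: 79.4
```

Call:
servo_tool --pt "0 3 42 0 0" --pt "0 3 42 0 0" --pt "0 3 42 0 0" --pt "0 3 42 0 0" --pt "0 0 14 0 1.5" --pt "0 0 0 0 0" --pt "0 0 0 0 0" --pt "0 0 0 0 0"

```text
t: 20.27
tool_pos: [0.5022, -0.3741, 0.1956]
tool_rot: [-3.136, 0.18, 0.0]
contact_force: [-0.0, -0.0, -2.1]
opening: 0.0233
grip_force: 79.5
```

Call:
servo_tool --pt "0 -1.3 1.3 0 0" --pt "0 0 0 40 0" --pt "0 0 0 40 0" --pt "0 0 0 25 0" --pt "0 0 0 8 0" --pt "0 0 0 0 0" --pt "0 0 0 0 0"

```text
t: 21.15
tool_pos: [0.5016, -0.3773, 0.0846]
tool_rot: [3.134, -0.182, 0.004]
contact_force: [0.3, 0.3, -2.3]
opening: 0.023
grip_force: 79.5
```

Call:
servo_tool --pt "0 0 0 4 0" --pt "0 0 0 0 0" --pt "0 0 0 0 0"

```text
t: 21.52
tool_pos: [0.5006, -0.3765, 0.0788]
tool_rot: [3.136, -0.182, 0.0]
contact_force: [0.0, -0.4, -2.2]
opening: 0.0235
grip_force: 79.5
```

Call:
servo_tool --pt "0 0 -1.2 1.5 0" --pt "0 0 0 0 0"

```text
t: 21.78
tool_pos: [0.5006, -0.375, 0.0769]
tool_rot: [-3.136, 0.182, 0.001]
contact_force: [-0.6, -0.4, -2.1]
opening: 0.0233
grip_force: 79.5
```

Call:
servo_tool --pt "0 0 0 0.8 0" --pt "0 0 0 0 0"

```text
t: 22.02
tool_pos: [0.5007, -0.3753, 0.0764]
tool_rot: [3.136, -0.182, 0.0]
contact_force: [0.1, 0.1, -1.8]
opening: 0.0232
grip_force: 79.6
```

Now I'll release. Lowering force first, then opening fully and retreating.

Call:
servo_tool --pt "0 0 0 0.5 0" --pt "0 0 0 0 0" --pt "0.5 0 0 0 0" --pt "0.7 0 0 0 0" --pt "1 0 0 0 0" --pt "1 0 0 0 0" --pt "1 0 0 0 0" --force 40

```text
t: 22.9
tool_pos: [0.5007, -0.3753, 0.0758]
tool_rot: [3.136, -0.182, 0.0]
contact_force: [0.1, -0.4, -0.4]
opening: 0.0854
grip_force: 0.0
```

Call:
servo_tool --pt "1 0 0 -10 0" --pt "1 0 0 -30 0" --pt "1 0 0 -50 0" --pt "1 0 0 -50 0" --pt "1 -50 10 -20 0" --pt "1 -50 10 0 0" --pt "1 -50 10 0 0" --pt "1 0 0 0 0"

```text
t: 23.9
tool_pos: [0.346, -0.3881, 0.2368]
tool_rot: [3.134, -0.188, 0.001]
contact_force: [0.7, -0.3, -0.1]
opening: 0.0848
grip_force: 0.0
```

```bash
python3 - <<'E'
from h import *
import pickle
o=get_obs(); print(o['t'],o['tool_pos'],o['opening'])
W=get_image('wrist'); a=get_image('top'); b=get_image('scene')
A=cv2.resize(a[155:260,180:320],(400,300),interpolation=cv2.INTER_CUBIC);A2=cv2.resize(a[155:260,400:470],(380,300),interpolation=cv2.INTER_CUBIC)
B=cv2.resize(b[165:265,330:410],(400,290),interpolation=cv2.INTER_CUBIC);B2=cv2.resize(W,(380,290))
cv2.imwrite('pics/fin.png',np.vstack([np.hstack([A,A2]),np.hstack([B,B2])])[:,:,::-1])
E
```

```text
23.9 [ 0.3460418  -0.388093    0.23680589] 0.08484969382847414
```

View pics/fin.png

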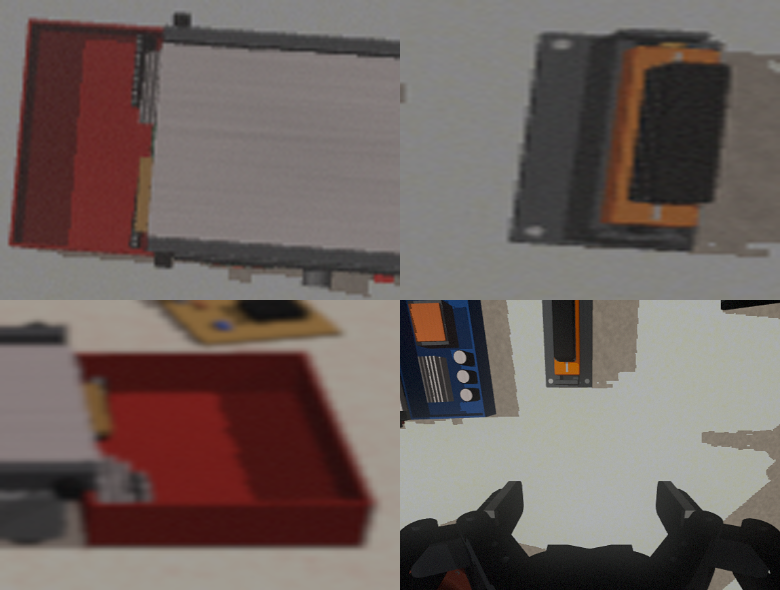

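The final composite shows the scraper upright in the stand (top right) and the plate bare. Chips, heatsink and tan strip lie along the tray's near wall at (145,80) and (143,195). The green strip isn't visible in this view, so I'll check heights and whether a piece is hidden.

```bash
python3 - <<'E'
from h import *
T=cam('top');S=cam('scene')
c=np.array([.5005,.003]);y=-.0885;ex=np.array([np.cos(y),np.sin(y)]);ey=np.array([-np.sin(y),np.cos(y)])
loc=lambda X:np.round([(X[:2]-c)@ex,(X[:2]-c)@ey,X[2]],3)
print('tan',loc(tri(T,(230.05,223.3),S,(349.4,202.2))),'sink',loc(tri(T,(232.5,184.8),S,(355,227.8))))
a=get_image('top');b=get_image('scene')
for n,im,C,(x0,x1,y0,y1) in(('top',a,T,(180,242,155,260)),('scene',b,S,(330,415,165,265))):
    h=hsv(im).astype(int);sub=np.zeros(im.shape[:2],bool);sub[y0:y1,x0:x1]=1
    for k,lo,hi in(('tan',12,30),('green',40,85)):
        m=(h[...,0]>lo)&(h[...,0]<hi)&(h[...,1]>80)&(h[...,2]>50)&sub
        nn,_,st,ce=cv2.connectedComponentsWithStats(m.astype(np.uint8))
        for i in range(1,nn):
            if st[i,4]>4: print(n,k,st[i].tolist(),ce[i].round(1),*(loc(onz(C,ce[i],z)) for z in(.008,.04,.06)))
E
```

```text
tan [-0.044  0.131  0.02 ] sink [0.049 0.134 0.021]
top tan [227, 210, 6, 26, 117] [229.7 223. ] [-0.043  0.133  0.008] [-0.045  0.129  0.04 ] [-0.046  0.127  0.06 ]
scene tan [362, 165, 36, 15, 313] [378.3 172.3] [-0.184  0.219  0.008] [-0.138  0.21   0.04 ] [-0.109  0.204  0.06 ]
scene tan [347, 194, 5, 18, 63] [348.9 201.9] [-0.061  0.133  0.008] [-0.02   0.128  0.04 ] [0.005 0.124 0.06 ]
```

Tan strip and heatsink sit low inside the tray (z ≈ 0.02). I'll take one quick wrist look over the tray to account for the green strip and the chips.

Call:
servo_tool --pt "1 6.5 -40 -8 0" --pt "1 6.5 -54 -6 0" --pt "1 6.5 -54 -6 0" --pt "1 6.5 -54 -6 0" --pt "1 6.5 -54 -6 0" --pt "1 6.5 -54 -6 0" --pt "1 6.5 -54 0 0" --pt "1 6.5 -54 0 0" --pt "1 6.5 -54 0 0" --pt "1 6.5 -54 0 0" --pt "1 6.5 -54 0 0" --pt "1 6.5 -54 0 0"

```text
t: 25.65
tool_pos: [0.4994, 0.236, 0.2737]
tool_rot: [3.136, -0.179, 0.0]
contact_force: [-0.1, -0.1, 0.4]
opening: 0.0855
grip_force: 0.0
```

Call:
servo_tool --pt "1 0 -20 0 0" --pt "1 0 0 0 0" --pt "1 0 0 0 0"

```text
t: 26.02
tool_pos: [0.5015, 0.2521, 0.2738]
tool_rot: [3.136, -0.183, -0.0]
contact_force: [-0.3, 0.2, 0.4]
opening: 0.0854
grip_force: 0.0
```

```bash
python3 - <<'E'
from h import *
o=get_obs();C=cam('wrist',o);im=get_image('wrist');cv2.imwrite('pics/w5.png',im[:,:,::-1]);h=hsv(im).astype(int);print(o['t'],o['tool_pos'])
c=np.array([.5005,.003]);y=-.0885;ex=np.array([np.cos(y),np.sin(y)]);ey=np.array([-np.sin(y),np.cos(y)])
loc=lambda X:np.round([(X[:2]-c)@ex,(X[:2]-c)@ey],3)
# tray interior polygon + plate edge strip at z=.01
W=lambda u,v,z:np.r_[c+u*ex+v*ey,z]
poly=np.array([proj(C,W(u,v,.02)) for u,v in((-.09,.115),(.09,.115),(.09,.15),(-.09,.15))]);print(poly.round())
M=np.zeros(im.shape[:2],np.uint8);cv2.fillPoly(M,[poly.astype(np.int32)],1)
for k,m in(('tan',(h[...,0]>12)&(h[...,0]<32)&(h[...,1]>70)&(h[...,2]>60)),('green',(h[...,0]>38)&(h[...,0]<90)&(h[...,1]>60)&(h[...,2]>30)),('grey',(h[...,1]<50)&(h[...,2]>95)),('black',(h[...,2]<75)&(h[...,1]<110))):
    n,_,st,ce=cv2.connectedComponentsWithStats((m&(M>0)).astype(np.uint8))
    for i in range(1,n):
        if st[i,4]>25: print(k,st[i].tolist(),loc(onz(C,ce[i],.015)))
n,_,st,ce=cv2.connectedComponentsWithStats(((h[...,0]>38)&(h[...,0]<90)&(h[...,1]>60)&(h[...,2]>30)).astype(np.uint8))
print('green anywhere',[(st[i].tolist()) for i in range(1,n) if st[i,4]>10])
E
```

```text
26.025 [0.50145986 0.25207434 0.27376803]
[[379. 226.]
 [387.  82.]
 [358.  83.]
 [353. 227.]]
tan [366, 168, 16, 50, 645] [-0.047  0.123]
green [371, 147, 11, 23, 211] [-0.     0.122]
grey [366, 94, 19, 53, 853] [0.047 0.126]
black [359, 82, 22, 45, 183] [0.075 0.137]
black [361, 184, 6, 43, 140] [-0.065  0.135]
green anywhere [[371, 147, 11, 23, 211], [132, 152, 64, 11, 188], [132, 166, 4, 116, 180], [182, 286, 10, 3, 24], [317, 341, 4, 7, 20]]
```

All five pieces are accounted for in the tray: tan, green, heatsink and both chips. The arm is clear of everything, so I'm handing in.

```bash
python3 -c "
from station import *
print(finish_job())"
```

```text
the job is handed in; nothing more can be done
None
```

I wiped the plate clear in one pass at about 4–7 N, all five pieces are in the red tray, the scraper is back upright in its stand, and I handed the job in at about 26 s of the 67 s allowed.

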